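# Set the die cap of a clay extruder

### The arm

A 6-joint arm with a two-finger parallel gripper is mounted at the origin on the work surface. World frame = base frame: x ahead of the robot, y to its left, z up, the work surface at z = 0. Lengths are in mm, angles in rad, forces in N, time in s.
With the tool pointing down it reaches from about 275 to 750 mm from the base axis. Payload 10.2 kg.
Tool frame: the origin (TCP) lies at the very end of the fingers, on their centre line; the grasp point (between the pads) lies 19 mm behind it; z points along the fingers, y is the line along which they close (so a half turn about z gives the same grasp; the last joint's range is limited). The gripper opens to 85 mm and grips with 20 to 120 N. Pads are 22 mm wide; open, the fingers measure 114 mm over their backs; the gripper's body (76 mm by 85 mm) begins 54 mm behind the grasp point. The pads swing forward as they close: fully open they stand 13 mm farther back than shut.
Start: joints at [1.01, 0.313, 1.498, -0, 1.331, -0.223], TCP at [174.004, 495.332, 231.294] pointing down, gripper open.
Joint ranges: [-2.94, 2.94], [-0.97, 2.17], [0.19, 2.56], [-1.23, 4.37], [0.02, 3.11], [-2.88, 2.88]. Speed limits (rad/s): [2.39, 2.39, 3.01, 3.14, 3.14, 3.14].

### API

Orientations are given as a unit quaternion [w, x, y, z].
In Python, from rig import * gives the robot as it stands. The module is installed in compiled form; this text tells all that it offers.
- The arm moves only by the shell command python3 -m crank 'ROWS' [FORCE]. ROWS is JSON, a list that holds one entry, the list of rows, each a list of 7 numbers: the shift along the tool's x, y, z in units of 25 mm (1.0 is 25 mm), then the turn, a rotation vector about the tool's x, y, z in units of 8 degrees (1.0 is 8 degrees), then the finger opening in mm, from 0 to 85.4. A call has exactly 8 rows; each row shifts and turns the commanded pose from where the row before left it, along the tool's axes as they then stand; what a row does not reach is not made up. A row lasts 1/10 s, in which the tool goes at most 50 mm and 8.59 degrees, less where a joint would pass 70% of its speed; a pose out of reach is approached as far as the arm can. A call is refused whole if a number of a shift passes 1 or a number of a turn 1, either way. A call with a gripper value outside its range is refused whole. The fingers move at their own pace and stop on an object; FORCE is the grip in N (left out, the last holds). Time passes only in rows, so rows that do not move let the fingers close, or fill a call up. It gives the time, the measured TCP pose, the force, the opening and the grip force at its end, in the units of the state.
- sense(): the state, without advancing time (a new reading comes with each control period).
- capture(name): name is "side" or "top" or "wrist"; returns the picture (480x640x3 uint8, blue, green, red); there is no depth.
- camera_model(name): a dict with "fx", "fy", "cx", "cy" (pixels), "world_from_camera" (4x4, takes a point from camera to world coordinates); the wrist camera has in their place "T_tool_cam" (4x4, takes a point from camera to tool coordinates, whose origin is the TCP and whose axes are the flange's). Camera axes: x right, y up, looking along -z (the intrinsics and any distortion apply to the point x, -y, -z); pixel columns grow to the right and rows downward; lengths in mm; the calibration is good to about 2 mm. A picture is of the moment at which its call begins: read the wrist's pose just before it. camera_model takes no time and is no camera call.
- finish_job(): hands the job in; it is judged then, once.
The state is a dict: "time_s": time; "joints": joint angles; "dq": joint speeds; "tau": joint torques, N m; "eef_pos": TCP position; "ee_rot": TCP orientation; "force": force on the tool from outside, world axes, zero at the start; "wrist_torque": the same for the moment, N m; "grip_width": opening from 0.0 (shut) to 1.0 (fully open); "grip_force": force on a finger pad.
Only numpy, scipy, OpenCV 4.12 (cv2) and the standard library are available. Lean on these libraries where they do the work, as an engineer would, in place of code of your own. Each camera call takes 0.05 s, during which the arm holds its last target. There are 200 camera calls.

### The job

The hand clay extruder stands mouth-up in its bench stand with its knurled brass cap only started on the thread, and someone has parked the beech-handled reamer in the die. Take the reamer out and stand it in the free end hole of the wooden tool block, then screw the cap down until it bottoms out, back it off a quarter turn so that the die can still be lined up, and finish with the cap held there in the gripper, not let go. Leave the brush pot, the cat figure and the other two tools in the block as they are.

Things in the scene. Friction and masses are not known exactly. Their poses are not given: they have to be found in the camera images.
- extruder: Clay extruder fixed mouth-up in a bench stand; place and yaw vary. Origin on the bench under the barrel axis, z up, +x to the stand's post. Green base 130x100x14 mm, 55 mm before to 75 mm behind the axis. Steel barrel 48 mm in diameter, 60 to 180 mm above the bench, with two collars. Post 55 mm behind the axis, 22 mm square, top at 139 mm: above that only barrel, cap and reamer.
- die_top (a point): On the barrel axis, on top of the dark die plate in the barrel's mouth, 185 mm above the bench; the plate has a slot 20 x 10 mm through it and does not turn with the cap.
- cap (a joint): Turn of the cap on its right-hand thread, rad: 0 = fully home, bottomed on a hard stop; grows as unscrewed. Clockwise from above tightens (value falls). Pitch 4 mm a turn. Starts between 2.0 and 4.0. Turns evenly against about 0.12 N m of friction, stays where left; at the bottom the torque rises sharply. It never comes off: it stops at 6.0 too.
- cap_grip (a point): Where to grip the knurled brass ring cap: on its axis, 10 mm below its top and 16 mm above its lower edge; 180 mm above the bench when home, plus 0.64 mm per rad unscrewed. Cap 56 mm in diameter, 26 mm high, with a 36 mm opening in its top. The frame turns with the cap, z up, x to the white mark on the cap (at joint 0 along the extruder's +x).
- reamer: Loose reamer, beech handle, about 0.06 kg, standing upright in the die slot at the start. Origin at the shank's tip, z up along the tool. Steel shank 8 mm in diameter, 30 mm long, pointed; brass shoulder 24 mm in diameter, 5 mm thick, resting on the die; round handle 20 mm in diameter from 35 to 120 mm (its top). At the start tip 155 and top 275 mm above the bench.
- reamer_grip (a point): Where to grip the reamer: on its axis, on the plain round handle (20 mm in diameter), 85 mm above its tip and 35 mm below its top.
- rack: Wooden tool block fixed to the bench; place and yaw vary. 60 x 190 mm, 45 mm high; origin under its centre, long side along its y. Three upright holes in a row at y = -60, 0 and +60 mm, 17 mm in diameter, 36 mm deep; the end hole at +60 mm is free, the others hold tools.
- free_hole (a point): Centre of the mouth of the free hole, level with the block's top, 45 mm above the bench; z up. A tool in it stands with its shoulder on the block's top, so the reamer's tip ends 30 mm below this point.
- needle_tool: Red-handled tool of the reamer's shape and size, standing in the block's far end hole (origin at the shank's tip). To be left alone.
- burnisher: Black-handled tool of the reamer's shape and size, standing in the block's middle hole, 60 mm from the free one; origin at the shank's tip, top 135 mm above the bench. To be left alone.
- brush_pot: Mustard and green glazed pot, up to 76 mm in diameter and 90 mm high, with brushes that reach 200 mm above the bench; origin under its centre. Loose; to be left alone.
- cat_figure: Small off-white bisque cat, about 60 mm wide and 118 mm high; origin under its centre. Loose; to be left alone.
Not all that is in view belongs to the job. Leave any pink or purple look-alike of the extruder alone.

How it is judged (in metres and radians):
On the way, in this order (a step that is already met when the one before it is completed fails the run):
1. the reamer stands in the free hole of the tool block, let go (horizontal distance between reamer and free_hole below 0.012 m and z of reamer in the frame of free_hole below -0.024 m and angle between reamer's own z axis and vertical below 0.2 rad and contact force between the fingers and reamer below 0.05 N), for 0.2 s.
2. the cap is screwed down until it bottoms out (value of joint cap below 0.1 rad), for 0.2 s.
At the end, for the whole second after the job is handed in: The cap is 90 degrees (within 20) back from its bottom stop with the fingers still holding it (over 3 N); the reamer stands upright in the free hole (within 12 mm, 24 mm deep), untouched; the other two tools, brush pot and cat are upright and within 30 mm of their places (all of step 1 and value of joint cap between 1.221 and 1.921 rad and contact force between the fingers and cap above 3 N and distance of each of needle_tool, burnisher, brush_pot, cat_figure from where it was at the start of the episode below 0.03 m and angle between each of needle_tool, burnisher, brush_pot, cat_figure's own z axis and vertical below 0.3 rad); the arm keeps its last pose, push and grip.
It fails at once if the red needle tool is knocked over or moved more than 50 mm (distance of needle_tool from where it was at the start of the episode above 0.05 m or angle between needle_tool's own z axis and vertical above 0.5 rad).
It fails at once if the black burnisher is knocked over or moved more than 50 mm (distance of burnisher from where it was at the start of the episode above 0.05 m or angle between burnisher's own z axis and vertical above 0.5 rad).
It fails at once if the brush pot is knocked over or moved more than 50 mm (distance of brush_pot from where it was at the start of the episode above 0.05 m or angle between brush_pot's own z axis and vertical above 0.5 rad).
It fails at once if the cat figure is knocked over or moved more than 50 mm (distance of cat_figure from where it was at the start of the episode above 0.05 m or angle between cat_figure's own z axis and vertical above 0.5 rad).
It also fails if it takes over 72 s, if anything falls off the work surface, if the arm or the gripper's body presses on something with over 40 N, if the wrist force passes 120 N, or if a joint passes its speed limit or range.

## Working session

There is one attempt and no reset: what is moved stays moved. The work goes in short steps, Python scripts to look and compute and a shell command to move; the robot and the scene stay as the last step left them, time stands still between calls to the robot, and variables do not carry over. Pictures are saved under pics/ and viewed, at most 12 in all, crops included, and the job is handed in when it is done.

```bash
mkdir -p pics; cat > h.py <<'E'
import numpy as np, cv2
from rig import *
E
python3 - <<'E'
from h import *
s=sense(); print({k:np.round(v,3) for k,v in s.items()})
for n in ("top","side"):
    im=capture(n); cv2.imwrite(f"pics/{n}0.png",im)
    print(n,{k:np.round(np.array(v),3).tolist() for k,v in camera_model(n).items()})
im=capture("wrist"); cv2.imwrite("pics/wrist0.png",im)
print({k:np.round(np.array(v),3).tolist() for k,v in camera_model("wrist").items()})
E
```

```text
{'time_s': np.float64(0.0), 'joints': array([ 1.01 ,  0.313,  1.498, -0.   ,  1.331, -0.223]), 'dq': array([-0.001,  0.001, -0.001,  0.   , -0.003, -0.001]), 'tau': array([-1.0000e-03, -4.1226e+01, -2.5974e+01, -0.0000e+00,  4.0000e-03,
        0.0000e+00]), 'eef_pos': array([173.871, 495.101, 230.713]), 'ee_rot': array([-0.   ,  0.168,  0.986, -0.001]), 'force': array([-0.214, -0.074,  1.099]), 'wrist_torque': array([-0.055,  0.032,  0.001]), 'grip_force': np.float64(0.0), 'grip_width': np.float64(1.001)}
top {'fx': 436.5, 'fy': 436.5, 'cx': 321.141, 'cy': 237.69, 'world_from_camera': [[-0.085, 0.975, -0.207, 252.916], [-0.996, -0.084, 0.013, 119.434], [-0.005, 0.208, 0.978, 1232.979], [0.0, 0.0, 0.0, 1.0]]}
side {'fx': 611.053, 'fy': 611.053, 'cx': 316.936, 'cy': 243.686, 'world_from_camera': [[0.963, 0.188, -0.192, 255.921], [-0.268, 0.631, -0.728, -703.203], [-0.016, 0.753, 0.658, 890.228], [0.0, 0.0, 0.0, 1.0]]}
{'fx': 332.363, 'fy': 332.363, 'cx': 313.909, 'cy': 238.601, 'T_tool_cam': [[-0.001, 0.946, 0.324, 84.024], [1.0, 0.0, 0.001, -0.699], [0.001, 0.324, -0.946, -141.582], [0.0, 0.0, 0.0, 1.0]]}
```

View pics/top0.png

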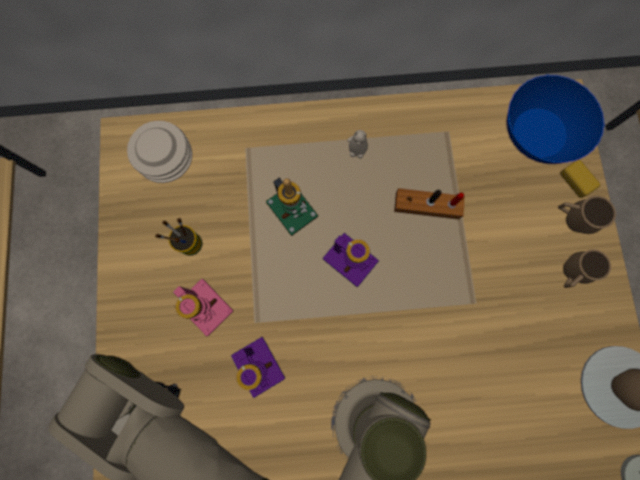

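View pics/side0.png

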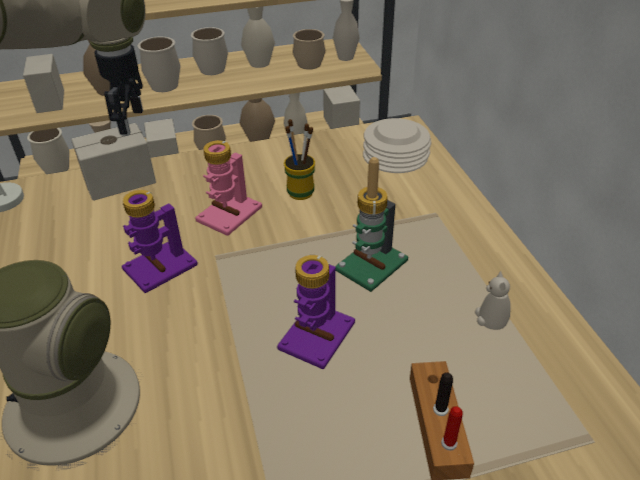

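Candidates for the extruder:
- green base with a beech handle: top (290,192), side (372,200)
- purple: top (357,250) and (250,377)
- pink: top (188,305)

Candidates for the reamer:
- beech handle: side (373,175)
- black tool: side (444,390)
- red tool: side (453,425)

I choose the green extruder and the beech handle, and check that choice in one close crop.

```bash
python3 - <<'E'
from h import *
t=cv2.imread("pics/top0.png"); s=cv2.imread("pics/side0.png")
f=lambda im,x,y,w,h:cv2.resize(im[y:y+h,x:x+w],(400,300),interpolation=cv2.INTER_CUBIC)
a=np.vstack([np.hstack([f(t,250,160,80,60+20*0),f(s,320,145,120,90)]),np.hstack([f(t,390,165,80,60),f(s,400,350,120,90)])])
cv2.imwrite("pics/crop1.png",a)
E
```

```text
(no output)
```

View pics/crop1.png

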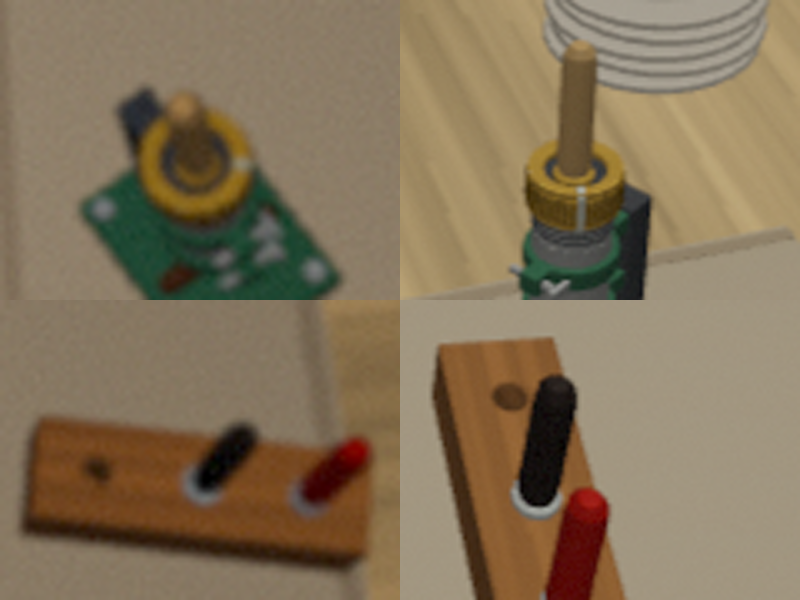

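The crop shows the beech handle standing in the cap of the green extruder. The handle's top is at top (286.8,180.6) and side (374,158.5), and the cap ring is at top (289,192.6) and side (372.5,196). The free hole is at top (409.4,198.8) and side (433,379). The black shoulder is at top (431,202.4) and side (441,410). Next I triangulate these.

```bash
cat >> h.py <<'E'
def ray(cm,T,u,v):
    d=np.array([(u-cm["cx"])/cm["fx"],-(v-cm["cy"])/cm["fy"],-1.]); T=np.array(T)
    d=T[:3,:3]@d; return T[:3,3],d/np.linalg.norm(d)
def fixed(n,u,v):
    c=camera_model(n); return ray(c,c["world_from_camera"],u,v)
def meet(rs):
    A=[np.eye(3)-np.outer(d,d) for o,d in rs]; p=np.linalg.solve(sum(A),sum(a@o for a,(o,d) in zip(A,rs)))
    return p,[round(float(np.linalg.norm(a@(p-o))),1) for a,(o,d) in zip(A,rs)]
def plane(r,z): o,d=r; return o+d*(z-o[2])/d[2]
E
python3 - <<'E'
from h import *
for n,t,s in [("reamer top",(286.8,180.6),(374,158.5)),("cap top",(289.2,192.6),(372.5,196)),("hole",(409.4,198.8),(433,379.1)),("burn shoulder",(431,202.4),(441.1,410))]:
    p,e=meet([fixed("top",*t),fixed("side",*s)]); print(n,p.round(1),e)
a=lambda n,u,v,z:print(n,u,v,plane(fixed(n,u,v),z).round(1))
a("top",286.8,180.6,275);a("side",374,158.5,275);a("top",289.2,192.6,191.5);a("side",372.5,196,191.5)
a("top",409.4,198.8,45);a("side",433,379.1,45)
# rack top corners
for u,v in [(398,191),(464,196),(463,218.5),(395.5,212)]: a("top",u,v,40)
E
```

```text
reamer top [597.4 174.4 274.9] [0.2, 0.2]
cap top [597.6 175.4 189. ] [1.5, 1.5]
hole [ 595.6 -154.8   45.4] [0.2, 0.2]
burn shoulder [ 581.4 -214.3   46.4] [2.0, 2.0]
top 286.8 180.6 [597.1 174.4 275. ]
side 374 158.5 [597.6 174.4 275. ]
top 289.2 192.6 [595.2 175.4 191.5]
side 372.5 196 [597.9 172.6 191.5]
top 409.4 198.8 [ 595.5 -154.8   45. ]
side 433 379.1 [ 595.9 -154.5   45. ]
top 398 191 [ 622.8 -126.5   40. ]
top 464 196 [ 591.7 -311.7   40. ]
top 463 218.5 [ 526.5 -298.8   40. ]
top 395.5 212 [ 561.8 -111.9   40. ]
```

Heights agree with the text: reamer top 275, hole 45. The reamer axis is at (597.3, 174.5) and the free hole at (595.6, -154.8). The block's y axis is turned about -10°.

```bash
cat >> h.py <<'E'
from scipy.spatial.transform import Rotation as Ro
def go(x,y,z,yaw=None):
    s=sense(); q=s["ee_rot"]; R=Ro.from_quat(np.r_[q[1:],q[0]]); d=R.inv().apply(np.array([x,y,z])-s["eef_pos"])
    Y=R.as_matrix()[:,1]; Z=R.as_matrix()[:,2]; cur=np.degrees(np.arctan2(Y[1],Y[0]))
    print("t",round(float(s["time_s"]),2),"tcp",s["eef_pos"].round(1),"yaw",cur.round(1),"j",s["joints"].round(2),"F",s["force"].round(1),"T",s["wrist_torque"].round(2),"grip",round(float(s["grip_force"]),1),round(float(s["grip_width"]),3))
    # upright correction in tool axes
    tilt=R.inv().apply(np.cross(Z,[0,0,-1]))
    print("units",(d/25).round(3),"tilt units",(np.degrees(tilt)/8).round(3), None if yaw is None else ("turn z units",round(-((yaw-cur+90)%180-90)/8,2)))
E
A='[-1,-0.3,-0.3,0,0,0,85]'; : ; python3 -m crank '[[[-1,-0.3,-0.6,0,0,0,85],[-1,-0.3,-0.5,0,0,0,85],[-1,-0.3,-0.5,0,0,0,85],[-1,-0.3,-0.5,0,0,0,85],[-1,-0.3,-0.5,0,0,0,85],[-1,-0.3,0,0,0,0,85],[-1,-0.3,0,0,0,0,85],[-1,-0.3,0,0,0,0,85]]]' 40
python3 -m crank '[[[-1,-0.3,0,0,0,0,85],[-1,-0.3,0,0,0,0,85],[-1,-0.3,0,0,0,0,85],[-1,-0.3,0,0,0,0,85],[-1,-0.3,0,0,0,0,85],[-1,-0.3,0,0,0,0,85],[-1,-0.3,0,0,0,0,85],[-1,-0.3,0,0,0,0,85]]]'
python3 -c "
from h import *
go(597.3,174.5,295,-10)"
```

```text
time_s: 0.95
eef_pos: [343.5, 371.7, 296.2]
ee_rot: [-0.0, 0.168, 0.986, -0.0]
force: [-1.3, -0.1, 2.0]
grip_width: 0.999
grip_force: 0.0
time_s: 1.75
eef_pos: [512.4, 248.8, 296.0]
ee_rot: [-0.0, 0.168, 0.986, -0.0]
force: [0.1, 0.4, 0.5]
grip_width: 0.995
grip_force: 0.0
t 1.75 tcp [512.4 248.8 296. ] yaw 70.6 j [ 0.25  0.38  1.24 -0.    1.52 -0.99] F [0.1 0.4 0.5] T [ 0.02 -0.   -0.01] grip 0.0 0.995
units [-4.191 -1.678  0.04 ] tilt units [-0.002 -0.003  0.   ] ('turn z units', np.float64(10.08))
```

```bash
python3 -m crank '[[[-0.9,-0.4,0,0,0,0,85],[-0.9,-0.4,0,0,0,0,85],[-0.9,-0.4,0,0,0,0,85],[-0.8,-0.3,0,0,0,0,85],[-0.7,-0.18,0,0,0,0,85],[0,0,0,0,0,1,85],[0,0,0,0,0,1,85],[0,0,0,0,0,1,85]]]' >/dev/null
python3 -m crank '[[[0,0,0,0,0,1,85],[0,0,0,0,0,1,85],[0,0,0,0,0,1,85],[0,0,0,0,0,1,85],[0,0,0,0,0,1,85],[0,0,0,0,0,1,85],[0,0,0,0,0,1,85],[0,0,0,0,0,0,85]]]' >/dev/null
python3 - <<'E'
from h import *
go(597.3,174.5,221,-10)
cv2.imwrite("pics/w1.png",capture("wrist"))
E
```

```text
t 3.35 tcp [596.7 175.1 296. ] yaw -9.4 j [0.1  0.51 1.05 0.   1.58 0.26] F [0.2 0.5 0.3] T [ 0.02 -0.01  0.04] grip 0.0 0.994
units [-0.02   0.028  2.999] tilt units [-0.004  0.001 -0.   ] ('turn z units', np.float64(0.07))
```

View pics/w1.png

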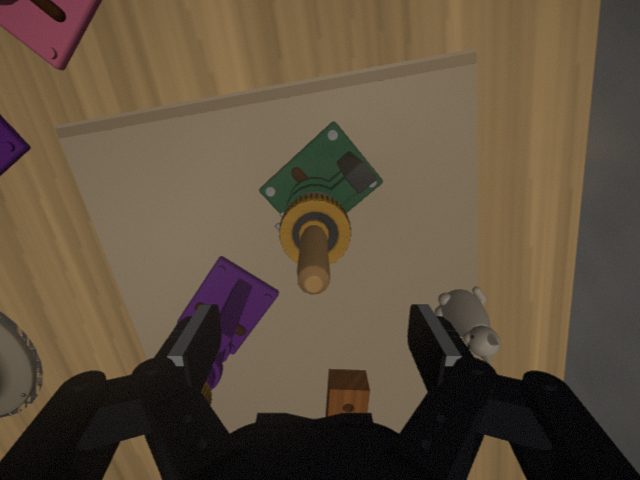

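The wrist view shows the beech handle's top at (314,278), midway between the fingers at about 215 and 410, above the green base. I go down and grip, then lift.

```bash
python3 -c "
from h import *
s=sense();q=s['ee_rot'];T=np.eye(4);T[:3,:3]=Ro.from_quat(np.r_[q[1:],q[0]]).as_matrix();T[:3,3]=s['eef_pos'];c=camera_model('wrist')
print(plane(ray(c,T@np.array(c['T_tool_cam']),314,278),275))"
python3 -m crank '[[[0,0,0.5,0,0,0,85],[0,0,0.5,0,0,0,85],[0,0,0.5,0,0,0,85],[0,0,0.5,0,0,0,85],[0,0,0.5,0,0,0,85],[0,0,0.5,0,0,0,85],[0,0,0,0,0,0,10],[0,0,0,0,0,0,10]]]' 40 >/dev/null
python3 -m crank '[[[0,0,0,0,0,0,10],[0,0,0,0,0,0,10],[0,0,0,0,0,0,10],[0,0,0,0,0,0,10],[0,0,0,0,0,0,10],[0,0,0,0,0,0,10],[0,0,0,0,0,0,10],[0,0,0,0,0,0,10]]]'
python3 -c "
from h import *
go(597.3,174.5,221,-10)"
```

```text
[597.0822672  179.85016475 275.        ]
time_s: 5.0
eef_pos: [597.0, 175.1, 221.8]
ee_rot: [0.0, 0.762, 0.647, 0.0]
force: [-0.5, 0.1, 5.0]
grip_width: 0.225
grip_force: 39.2
t 5.0 tcp [597.  175.1 221.8] yaw -9.4 j [0.1  0.54 1.19 0.   1.41 0.26] F [-0.5  0.1  5. ] T [0.02 0.03 0.03] grip 39.2 0.225
units [-0.023  0.017  0.033] tilt units [ 0.007 -0.002  0.   ] ('turn z units', np.float64(0.08))
```

```bash
python3 -m crank '[[[0,0,-0.3,0,0,0,10],[0,0,-0.5,0,0,0,10],[0,0,-0.6,0,0,0,10],[0,0,-0.7,0,0,0,10],[0,0,-0.5,0,0,0,10],[-0.5,0.1,0,0,0,0,10],[-0.8,0.2,0,0,0,0,10],[-0.9,0.2,0,0,0,0,10]]]' >/dev/null
python3 -m crank '[[[-0.9,0.2,0,0,0,0,10],[-0.9,0.2,0,0,0,0,10],[-0.9,0.2,0,0,0,0,10],[-0.9,0.2,0,0,0,0,10],[-0.9,0.2,0,0,0,0,10],[-0.9,0.2,0,0,0,0,10],[-0.9,0.1,0,0,0,0,10],[-0.9,0.1,0,0,0,0,10]]]'
python3 -m crank '[[[-0.9,0.1,0,0,0,0,10],[-0.9,0.1,0,0,0,0,10],[-0.9,0.1,0,0,0,0,10],[-0.6,0.1,0,0,0,0,10],[-0.3,0,0,0,0,0,10],[0,0,0,0,0,0,10],[0,0,0,0,0,0,10],[0,0,0,0,0,0,10]]]'
python3 - <<'E'
from h import *
go(595.6,-154.8,127,-10)
for n in ("top","side","wrist"): cv2.imwrite(f"pics/{n}2.png",capture(n))
E
```

```text
time_s: 6.6
eef_pos: [604.9, -66.2, 285.4]
ee_rot: [-0.001, 0.763, 0.647, -0.0]
force: [1.3, -0.1, -0.3]
grip_width: 0.219
grip_force: 39.0
time_s: 7.4
eef_pos: [600.8, -154.0, 286.4]
ee_rot: [-0.0, 0.762, 0.648, 0.0]
force: [0.1, 0.9, -0.7]
grip_width: 0.218
grip_force: 39.0
t 7.4 tcp [ 600.8 -154.   286.4] yaw -9.3 j [-0.44  0.5   1.08  0.    1.56 -0.28] F [ 0.1  0.9 -0.7] T [-0.02 -0.01 -0.03] grip 39.0 0.218
units [-0.065 -0.2    6.375] tilt units [ 0.    -0.001  0.   ] ('turn z units', np.float64(0.09))
```

View pics/side2.png

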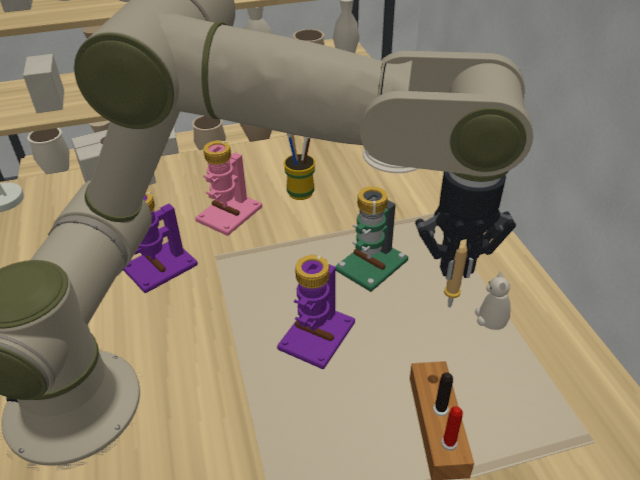

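View pics/wrist2.png

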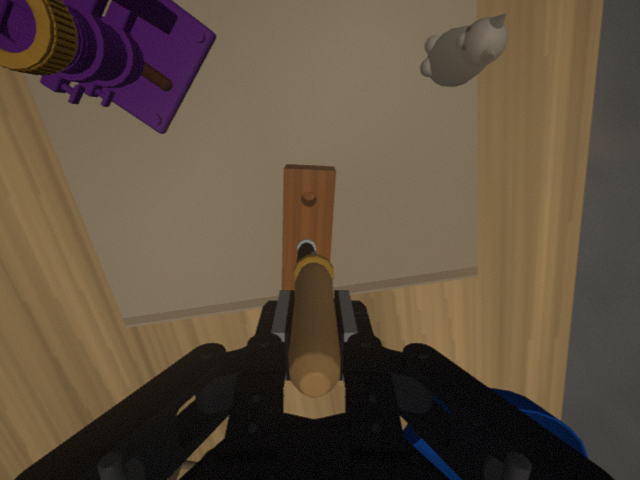

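The reamer is held clear of the cap, with its tip at side (450,303). The wrist view shows the free hole at (309,199), the shoulder at (314,268) and the black tool behind it. I check the hole and the held reamer's lean numerically.

```bash
python3 - <<'E'
from h import *
s=sense();q=s['ee_rot'];T=np.eye(4);T[:3,:3]=Ro.from_quat(np.r_[q[1:],q[0]]).as_matrix();T[:3,3]=s['eef_pos'];c=camera_model('wrist')
W=T@np.array(c['T_tool_cam'])
print("hole wrist@45",plane(ray(c,W,309,199),45).round(1))
print("hole wrist+top", meet([ray(c,W,309,199),fixed("top",409.4,198.8)]))
def proj(c,W,p):
    p=np.linalg.inv(W)@np.r_[p,1]; return c["cx"]+c["fx"]*p[0]/-p[2], c["cy"]-c["fy"]*p[1]/-p[2]
e=s['eef_pos']; tip=e[2]-66.8
cs=camera_model("side")
for n,h in [("tip",0),("shoulder",32.5),("top",120)]:
    P=np.r_[e[:2],tip+h]; print(n,np.round(proj(c,W,P),1),np.round(proj(cs,np.array(cs["world_from_camera"]),P),1))
E
```

```text
hole wrist@45 [ 594.4 -153.1   45. ]
hole wrist+top (array([ 594.5019453 , -153.17248626,   48.48644311]), [0.8, 0.8])
tip [314.7 254.6] [448.8 306.8]
shoulder [314.7 275.3] [451.6 291.5]
top [314.9 388.5] [459.9 246.2]
```

```bash
python3 - <<'E'
from h import *
f=lambda n,x,y,w,h:cv2.resize(cv2.imread(f"pics/{n}2.png")[y:y+h,x:x+w],(400,400),interpolation=cv2.INTER_CUBIC)
cv2.imwrite("pics/crop2.png",np.hstack([f("side",425,235,80,80),f("wrist",280,180,100,100)]))
E
```

```text
(no output)
```

View pics/crop2.png

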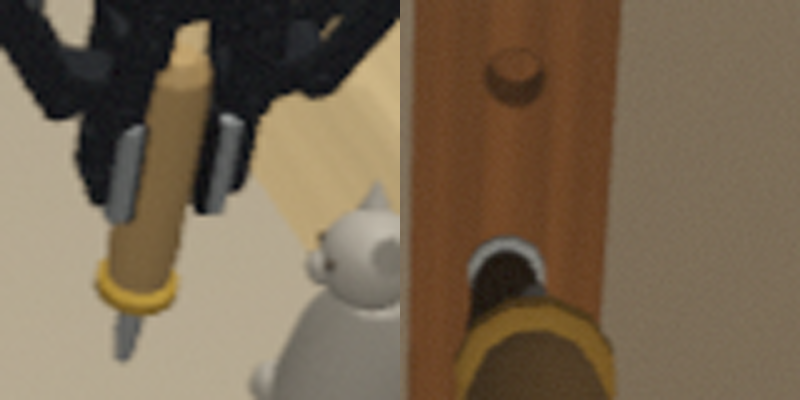

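The held reamer is upright and matches the prediction to about 1 px: shoulder at side (452.4,292.6) against (451.6,291.5), tip at (449.6,307). The hole at (595.2,-154.2) agrees across views. Going down.

```bash
python3 -m crank '[[[-0.04,-0.22,0.6,0,0,0,10],[0,0,0.9,0,0,0,10],[0,0,0.9,0,0,0,10],[0,0,0.9,0,0,0,10],[0,0,0.9,0,0,0,10],[0,0,0.8,0,0,0,10],[0,0,0.6,0,0,0,10],[0,0,0.4,0,0,0,10]]]' 
python3 -m crank '[[[0,0,0.3,0,0,0,10],[0,0,0.3,0,0,0,10],[0,0,0.3,0,0,0,10],[0,0,0.3,0,0,0,10],[0,0,0.3,0,0,0,10],[0,0,0.3,0,0,0,10],[0,0,0.2,0,0,0,10],[0,0,0,0,0,0,10]]]'
python3 -c "
from h import *
go(595.2,-154.2,82,-10)"
```

```text
time_s: 8.35
eef_pos: [594.9, -154.5, 135.2]
ee_rot: [-0.001, 0.762, 0.647, -0.0]
force: [0.5, 1.1, -0.3]
grip_width: 0.222
grip_force: 39.1
time_s: 9.15
eef_pos: [594.8, -154.8, 85.5]
ee_rot: [-0.001, 0.762, 0.647, -0.0]
force: [-0.1, -0.2, -1.8]
grip_width: 0.225
grip_force: 39.1
t 9.15 tcp [ 594.8 -154.8   85.5] yaw -9.4 j [-0.45  0.65  1.38  0.    1.11 -0.28] F [-0.1 -0.2 -1.8] T [-0.02  0.03  0.02] grip 39.1 0.225
units [0.028 0.012 0.139] tilt units [-0.009 -0.003 -0.   ] ('turn z units', np.float64(0.08))
```

```bash
python3 -m crank '[[[0,0,0.12,0,0,0,10],[0,0,0,0,0,0,30],[0,0,0,0,0,0,50],[0,0,0,0,0,0,85],[0,0,0,0,0,0,85],[0,0,0,0,0,0,85],[0,0,0,0,0,0,85],[0,0,-0.3,0,0,0,85]]]' 
python3 -m crank '[[[0,0,-0.6,0,0,0,85],[0,0,-0.8,0,0,0,85],[0,0,-0.8,0,0,0,85],[0,0,-0.8,0,0,0,85],[0,0,-0.8,0,0,0,85],[0,0,-0.8,0,0,0,85],[0,0,-0.5,0,0,0,85],[0,0,0,0,0,0,85]]]'
python3 - <<'E'
from h import *
go(597.4,174.5,225)
for n in ("top","side"): cv2.imwrite(f"pics/{n}3.png",capture(n))
t=cv2.imread("pics/top3.png"); s=cv2.imread("pics/side3.png")
f=lambda im,x,y,w,h:cv2.resize(im[y:y+h,x:x+w],(400,300),interpolation=cv2.INTER_CUBIC)
cv2.imwrite("pics/crop3.png",np.vstack([np.hstack([f(t,250,160,80,60),f(s,330,170,80,60)]),np.hstack([f(t,390,165,80,60),f(s,400,350,120,90)])]))
E
```

```text
time_s: 9.95
eef_pos: [594.6, -154.8, 90.2]
ee_rot: [-0.001, 0.762, 0.647, -0.0]
force: [-0.1, 1.1, -0.0]
grip_width: 0.997
grip_force: 0.0
time_s: 10.75
eef_pos: [595.6, -155.2, 220.2]
ee_rot: [0.002, 0.762, 0.647, 0.001]
force: [0.1, 0.6, 0.6]
grip_width: 0.995
grip_force: 0.0
t 10.75 tcp [ 595.6 -155.2  220.2] yaw -9.3 j [-0.44  0.52  1.22 -0.    1.4  -0.28] F [0.1 0.6 0.6] T [-0.02  0.02  0.03] grip 0.0 0.995
units [13.025 -2.072 -0.21 ] tilt units [ 0.023  0.007 -0.   ] None
```

View pics/crop3.png

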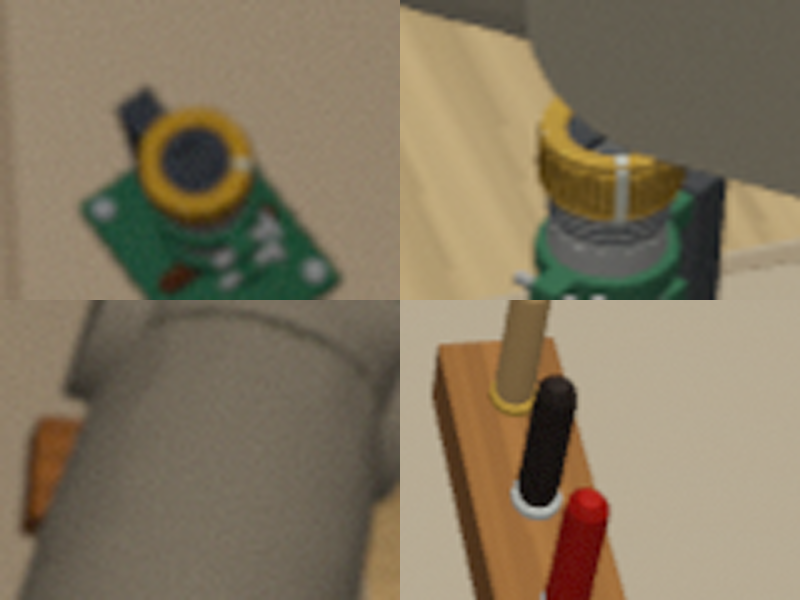

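The reamer stands in the free hole with its shoulder on the block, at side crop (514,400). The cap's opening is centred at top (288.8,192.4), its white mark is at about (298.6,192.4), and the post top is at about (278,181.5). I work out the cap's angle and approach it.

```bash
python3 - <<'E'
from h import *
c=plane(fixed("top",288.8,192.4),192); m=plane(fixed("top",298.6,192.4),192); p=plane(fixed("top",278,181.5),139)
ax=np.array([597.,175.,0]); A=lambda v:np.arctan2(v[1],v[0])
print(c,m,p, np.linalg.norm((p-ax)[:2])); print("mark",A(m-c),"post",A(p-ax),"value",(A(m-c)-A(p-ax))%(2*np.pi))
m2=plane(fixed("side",330+222/5,170+158/5),192); print(m2,A(m2-ax))
E
python3 -m crank '[[[0,0,-0.3,0,0,0,85],[0.6,-0.1,0,0,0,0,85],[0.9,-0.1,0,0,0,0,85],[0.9,-0.15,0,0,0,0,85],[0.9,-0.15,0,0,0,0,85],[0.9,-0.15,0,0,0,0,85],[0.9,-0.15,0,0,0,0,85],[0.9,-0.15,0,0,0,0,85]]]' >/dev/null
python3 -m crank '[[[0.9,-0.15,0,0,0,0,85],[0.9,-0.15,0,0,0,0,85],[0.9,-0.15,0,0,0,0,85],[0.9,-0.15,0,0,0,0,85],[0.9,-0.15,0,0,0,0,85],[0.9,-0.15,0,0,0,0,85],[0.9,-0.15,0,0,0,0,85],[0.6,-0.1,0,0,0,0,85]]]' >/dev/null
python3 -m crank '[[[0,0,0,0,0,0,85],[0,0,0,0,0,0,85],[0,0,0,0,0,0,85],[0,0,0,0,0,-1,85],[0,0,0,0,0,-1,85],[0,0,0,0,0,-1,85],[0,0,0,0,0,-1,85],[0,0,0,0,0,-1,85]]]' >/dev/null
python3 - <<'E'
from h import *
go(597,175,162)
cv2.imwrite("pics/w4.png",capture("wrist"))
E
```

```text
[595.6547398  176.33716223 192.        ] [593.53524641 151.98145824 192.        ] [645.53507348 205.50831784 139.        ] 57.32722577525688
mark -1.6576001131054205 post 0.5611716437233292 value 4.064413550350837
[595.25236872 154.40923289 192.        ] -1.6554679105087737
t 13.25 tcp [595.9 170.7 225.8] yaw 30.9 j [ 0.09  0.53  1.19 -0.    1.42 -0.45] F [-0.4  0.5  0.6] T [ 0.03 -0.01 -0.06] grip 0.0 0.994
units [0.124 0.127 2.554] tilt units [-0.001  0.001  0.   ] None
```

View pics/w4.png

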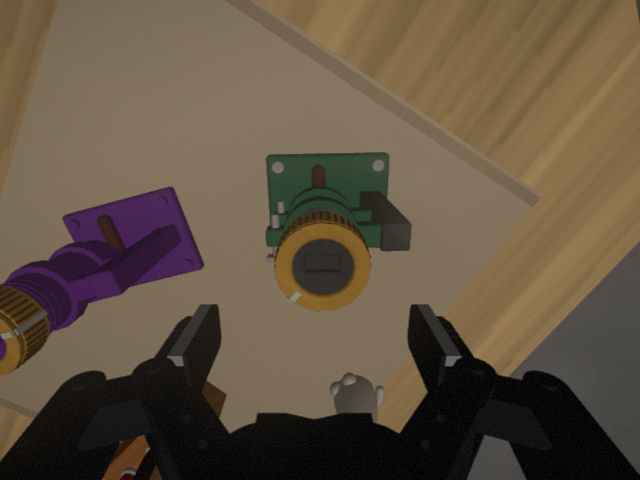

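The wrist view shows the cap ring centred at about (323,265) with its mark at (293,297), and the post is behind at (395,235). The cap value is about 4.0. One grip can do the whole turn if I wind j6 back to about -2.2 first. I centre on the cap using three views.

```bash
python3 - <<'E'
from h import *
s=sense();q=s['ee_rot'];T=np.eye(4);T[:3,:3]=Ro.from_quat(np.r_[q[1:],q[0]]).as_matrix();T[:3,3]=s['eef_pos'];c=camera_model('wrist');W=T@np.array(c['T_tool_cam'])
im=cv2.imread("pics/w4.png"); h=cv2.cvtColor(im,cv2.COLOR_BGR2HSV); 
m=((h[...,0]>12)&(h[...,0]<28)&(h[...,1]>150)&(h[...,2]>110)).astype(np.uint8); m[:200]=0;m[:,:260]=0;m[:,385:]=0;m[330:]=0
cn=cv2.findContours(m,cv2.RETR_CCOMP,cv2.CHAIN_APPROX_NONE)[0]; cn=sorted(cn,key=cv2.contourArea)[-2:]
for k in cn: print(cv2.fitEllipse(k))
for u,v in [cv2.fitEllipse(k)[0] for k in cn]:
    print(plane(ray(c,W,u,v),192.5).round(1), meet([ray(c,W,u,v),fixed("top",288.8,192.4)]))
E
python3 -m crank '[[[0,0,0,0,0,-1,85],[0,0,0,0,0,-1,85],[0,0,0,0,0,-1,85],[0,0,0,0,0,-1,85],[0,0,0,0,0,-1,85],[0,0,0,0,0,-1,85],[0,0,0,0,0,-1,85],[0,0,0,0,0,-1,85]]]' >/dev/null
python3 -m crank '[[[0,0,0,0,0,-1,85],[0,0,0,0,0,-1,85],[0,0,0,0,0,-1,85],[0,0,0,0,0,-1,85],[0,0,0,0,0,-1,85],[0,0,0,0,0,0,85],[0,0,0,0,0,0,85],[0,0,0,0,0,0,85]]]' >/dev/null
python3 - <<'E'
from h import *
go(597,175,163)
E
```

```text
((322.84564208984375, 267.08526611328125), (60.14032745361328, 65.45047760009766), 91.15511322021484)
((323.0018005371094, 266.0368347167969), (85.30945587158203, 93.2402572631836), 96.5536880493164)
[596.3 178.2 192.5] (array([597.28241115, 176.54099461, 187.69809178]), [0.2, 0.2])
[596.  178.8 192.5] (array([597.52043595, 176.64015913, 186.39777464]), [0.0, 0.0])
t 14.9 tcp [595.7 171.4 225.8] yaw 134.4 j [ 0.09  0.53  1.19 -0.    1.42 -2.25] F [-0.6  0.2  0.1] T [ 0.01 -0.01  0.02] grip 0.0 0.995
units [-0.136  0.066  2.511] tilt units [ 0.    -0.001 -0.   ] None
```

```bash
python3 -m crank '[[[-0.15,0.09,0.1,0,0,0,85],[0,0,0.5,0,0,0,85],[0,0,0.5,0,0,0,85],[0,0,0.5,0,0,0,85],[0,0,0.4,0,0,0,85],[0,0,0.3,0,0,0,85],[0,0,0.2,0,0,0,85],[0,0,0,0,0,0,85]]]'
python3 -m crank '[[[0,0,0,0,0,0,40],[0,0,0,0,0,0,40],[0,0,0,0,0,0,40],[0,0,0,0,0,0,40],[0,0,0,0,0,0,40],[0,0,0,0,0,0,40],[0,0,0,0,0,0,40],[0,0,0,0,0,0,40]]]' 40
python3 - <<'E'
from h import *
go(596.8,175.6,163)
E
```

```text
time_s: 15.7
eef_pos: [596.6, 176.0, 162.6]
ee_rot: [-0.0, -0.38, 0.925, 0.0]
force: [0.5, -0.5, 0.7]
grip_width: 0.997
grip_force: 0.0
time_s: 16.5
eef_pos: [596.7, 176.4, 164.4]
ee_rot: [0.0, -0.38, 0.925, 0.0]
force: [-3.0, 1.7, 5.0]
grip_width: 0.651
grip_force: 42.9
t 16.5 tcp [596.7 176.4 164.4] yaw 134.7 j [ 0.1   0.58  1.28  0.    1.29 -2.25] F [-3.   1.7  5. ] T [0.35 0.66 0.05] grip 42.9 0.651
units [ 0.02  -0.025  0.054] tilt units [ 0.001  0.007 -0.   ] None
```

Gripped, with the opening at 55.4 mm against a 56 mm cap. Screwing down.

```bash
python3 -m crank '[[[0,0,0.004,0,0,1,40],[0,0,0.004,0,0,1,40],[0,0,0.004,0,0,1,40],[0,0,0.004,0,0,1,40],[0,0,0.004,0,0,1,40],[0,0,0.004,0,0,1,40],[0,0,0.004,0,0,1,40],[0,0,0.004,0,0,1,40]]]' >/dev/null
python3 -c "
from h import *
go(596.8,175.6,163)"
python3 -m crank '[[[0,0,0.004,0,0,1,40],[0,0,0.004,0,0,1,40],[0,0,0.004,0,0,1,40],[0,0,0.004,0,0,1,40],[0,0,0.004,0,0,1,40],[0,0,0.004,0,0,1,40],[0,0,0.004,0,0,1,40],[0,0,0.004,0,0,1,40]]]' >/dev/null
python3 - <<'E'
from h import *
go(596.8,175.6,163)
E
```

```text
t 17.3 tcp [596.4 177.6 163.6] yaw 70.4 j [ 0.1   0.58  1.28  0.    1.28 -1.13] F [-3.9  8.2  6.1] T [1.31 0.7  0.19] grip 43.0 0.649
units [-0.041 -0.073  0.025] tilt units [ 0.02  -0.003 -0.   ] None
t 18.1 tcp [597.5 178.5 162.9] yaw 6.4 j [ 0.1   0.58  1.28  0.    1.28 -0.01] F [ 3.7 11.5  3.5] T [ 1.93 -0.4   0.2 ] grip 42.7 0.648
units [-0.111 -0.04  -0.003] tilt units [ 0.031 -0.029 -0.   ] None
```

The side force of +11 N along y says the cap's axis is about 2 to 3 mm farther in y, as the wrist view had it. I shift while turning on.

```bash
python3 -m crank '[[[0.09,0,0.004,0,0,1,40],[0,0,0.004,0,0,1,40],[0,0,0.004,0,0,1,40],[0,0,0.004,0,0,1,40],[0,0,0.004,0,0,1,40],[0,0,0.004,0,0,1,40],[0,0,0.004,0,0,1,40],[0,0,0.004,0,0,1,40]]]' >/dev/null
python3 -c "
from h import *
go(596.8,178,163)"
python3 -m crank '[[[0,0,0.004,0,0,0.5,40],[0,0,0.004,0,0,0.5,40],[0,0,0,0,0,0.5,40],[0,0,0,0,0,0.5,40],[0,0,0,0,0,0.5,40],[0,0,0,0,0,0.2,40],[0,0,0,0,0,0.1,40],[0,0,0,0,0,0,40]]]' >/dev/null
python3 - <<'E'
from h import *
go(596.8,178,163)
E
```

```text
t 18.9 tcp [598.7 178.  162.3] yaw -57.7 j [ 0.1   0.58  1.27 -0.    1.28  1.11] F [ 9.5 -0.4  1.1] T [-0.1  -1.46  0.13] grip 42.6 0.655
units [-0.065 -0.04  -0.03 ] tilt units [ 0.026 -0.043 -0.   ] None
t 19.7 tcp [598.9 177.6 162. ] yaw -79.8 j [ 0.1   0.58  1.27 -0.    1.28  1.49] F [ 9.2 -1.8  1.3] T [-0.41 -1.43 -0.02] grip 42.4 0.649
units [-0.079 -0.032 -0.04 ] tilt units [ 0.014 -0.05   0.   ] None
```

```bash
for i in 1; do python3 -m crank '[[[0.07,0,0,0,0,0.2,40],[0,0,0,0,0,0.3,40],[0,0,0,0,0,0.3,40],[0,0,0,0,0,0.3,40],[0,0,0,0,0,0.3,40],[0,0,0,0,0,0,40],[0,0,0,0,0,0,40],[0,0,0,0,0,0,40]]]' >/dev/null
python3 -c "
from h import *
go(597,177,163)"; done
python3 -m crank '[[[0,0,0,0,0,0.3,40],[0,0,0,0,0,0.3,40],[0,0,0,0,0,0.3,40],[0,0,0,0,0,0,40],[0,0,0,0,0,0,40],[0,0,0,0,0,0,40],[0,0,0,0,0,0,40],[0,0,0,0,0,0,40]]]' >/dev/null
python3 - <<'E'
from h import *
go(597,177,163)
E
```

```text
t 20.5 tcp [599.  177.3 161.9] yaw -91.0 j [ 0.1   0.59  1.27 -0.    1.28  1.69] F [ 0.1 -5.5  6.3] T [-1.01  0.04 -0.07] grip 42.8 0.651
units [-0.079  0.015 -0.046] tilt units [ 0.014 -0.017 -0.   ] None
t 21.3 tcp [599.4 177.1 161.8] yaw -98.1 j [ 0.1   0.59  1.27 -0.    1.28  1.81] F [ 2.9 -6.9  3.6] T [-1.14 -0.43  0.78] grip 41.7 0.648
units [-0.096  0.018 -0.047] tilt units [ 0.016 -0.028 -0.   ] None
```

Torque has jumped to 0.78 N m after 4.06 rad, so it is at the stop. I push slightly more, then check.

```bash
python3 -m crank '[[[0,0,0,0,0,0.3,40],[0,0,0,0,0,0.2,40],[0,0,0,0,0,0,40],[0,0,0,0,0,0,40],[0,0,0,0,0,0,40],[0,0,0,0,0,0,40],[0,0,0,0,0,0,40],[0,0,0,0,0,0,40]]]' >/dev/null
python3 - <<'E'
from h import *
go(597,177,163)
w=capture("wrist"); t=capture("top"); s=capture("side")
f=lambda im,x,y,w,h:cv2.resize(im[y:y+h,x:x+w],(400,300),interpolation=cv2.INTER_CUBIC)
cv2.imwrite("pics/crop5.png",np.vstack([np.hstack([f(w,210,190,240,180),f(s,330,170,80,60)]),np.hstack([f(t,250,160,80,60),f(s,400,350,120,90)])]))
E
```

```text
t 22.1 tcp [599.2 177.1 161.8] yaw -102.1 j [ 0.1   0.59  1.27 -0.    1.28  1.88] F [ 1.4 -6.9  4.3] T [-1.27 -0.19  0.85] grip 41.7 0.648
units [-0.085  0.021 -0.05 ] tilt units [ 0.016 -0.024  0.   ] None
```

View pics/crop5.png

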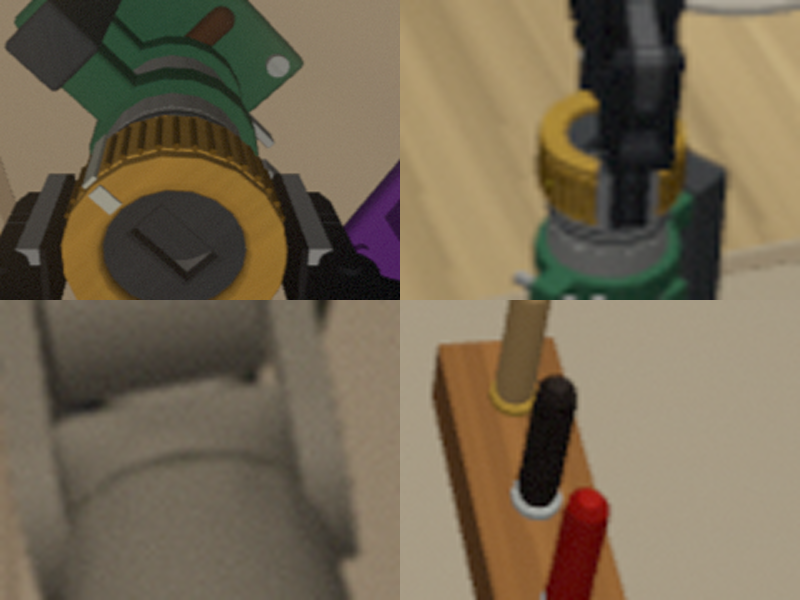

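The mark points along the slot and towards the post, so the cap is home, and the reamer still stands. I quantify the mark, then back off 11.25 units (90°).

```bash
cat >> h.py <<'E'
def ang(c0,m,z):
    s=sense();q=s['ee_rot'];T=np.eye(4);T[:3,:3]=Ro.from_quat(np.r_[q[1:],q[0]]).as_matrix();T[:3,3]=s['eef_pos'];c=camera_model('wrist');W=T@np.array(c['T_tool_cam'])
    a=plane(ray(c,W,*c0),z);b=plane(ray(c,W,*m),z);return a.round(1),b.round(1),np.arctan2(b[1]-a[1],b[0]-a[0])
E
python3 -c "
from h import *
print(ang((314.4,338.8),(272.4,309.4),190)); a=ang((314.4,338.8),(241,218),139)[1]; print(a,np.arctan2(a[1]-177,a[0]-597))"
python3 -m crank '[[[0,0,-0.004,0,0,-0.5,40],[0,0,-0.004,0,0,-1,40],[0,0,-0.004,0,0,-1,40],[0,0,-0.004,0,0,-1,40],[0,0,-0.004,0,0,-1,40],[0,0,-0.004,0,0,-1,40],[0,0,-0.004,0,0,-1,40],[0,0,-0.004,0,0,-1,40]]]' >/dev/null
python3 -m crank '[[[0,0,-0.004,0,0,-1,40],[0,0,-0.004,0,0,-1,40],[0,0,-0.004,0,0,-1,40],[0,0,0,0,0,-0.5,40],[0,0,0,0,0,-0.25,40],[0,0,0,0,0,0,40],[0,0,0,0,0,0,40],[0,0,0,0,0,0,40]]]' >/dev/null
python3 - <<'E'
from h import *
go(597,177,163)
w=capture("wrist")
cv2.imwrite("pics/w6.png",cv2.resize(w[190:370,190:430],(720,540),interpolation=cv2.INTER_CUBIC))
E
```

```text
(array([600.8, 175.8, 190. ]), array([617.5, 189. , 190. ]), np.float64(0.6676688102963471))
[644.3 204.7 139. ] 0.5297816036950429
t 23.85 tcp [598.  178.8 162.7] yaw -12.1 j [0.1  0.59 1.27 0.   1.29 0.31] F [-3.1  0.4  6.7] T [0.09 0.62 0.12] grip 42.7 0.647
units [-0.081 -0.025 -0.011] tilt units [ 0.001 -0.003 -0.   ] None
```

View pics/w6.png

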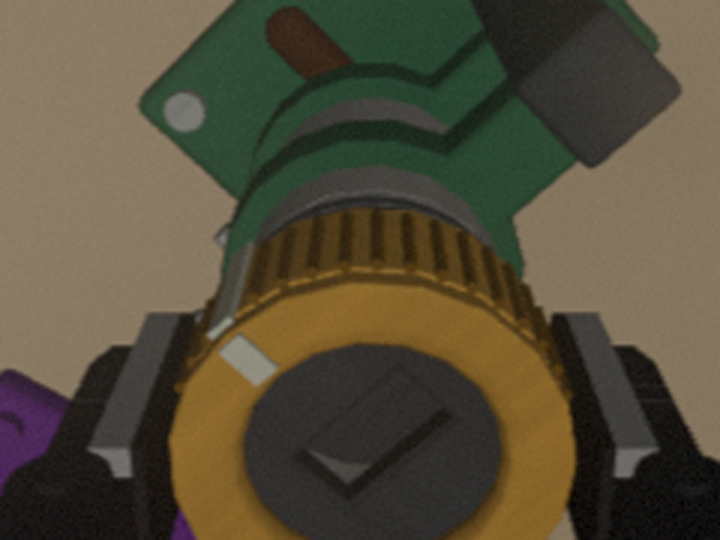

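The mark is at wrist (272.7,310) and the cap centre at (314.3,340). That is unchanged relative to the fingers while they turned back 90°, so nothing slipped. The mark now stands square to the slot and to the post, and the cap is held with 42 N. Handing in.

```bash
python3 -c "
from h import *
print(ang((314.3,340),(272.7,310),191)); print(finish_job())"
```

```text
(array([598.1, 179.8, 191. ]), array([585.1, 196.7, 191. ]), np.float64(2.22359869951978))
the job is handed in; nothing more can be done
None
```

The job is handed in, though the hand-in gave no verdict: the reamer stands in the free end hole, and the cap was bottomed (torque jumped from about 0.15 to 0.85 N m), backed off 90°, and is still held at about 42 N. I saw the two other tools undisturbed but did not re-check the brush pot and cat at the end.

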